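Gauge the washed conveyor rollers

TASK

Try every one of the three washed rollers from the crate in the mouth of the leaning gauge tube, without forcing it. Let each roller that fits slide right through the tube into the covered bin below; stand each roller that will not go in upright in the open reject tray. Leave the bottle, the jar and the scale weight in the tray where they are.

Things in the scene. Friction and masses are not known exactly. Their poses are not given: they have to be found in the camera images.
- gauge: Fixed covered bin of steel and clear plastic, 250 mm long (x), 140 mm wide (y), 147 mm high, which carries the gauge tube through its clear roof; the only way into it is the tube. Origin on the table under the tube's lower end; the box reaches from 80 mm behind the origin (-x) to 170 mm ahead of it (+x), and 70 mm to either side. z is up.
- gauge_tube: Dark steel gauge tube in the bin's roof, leaning 30 degrees from vertical, mouth towards the bin's -x side. 50 mm long, bore 44 mm (a 40 mm roller slides through by its own weight, a 48 mm one stops at the mouth), flared over the top 6 mm to a 56 mm mouth (65 mm outside). Origin: centre of its lower end, 140 mm above the table; z runs up the bore to the mouth; y is level.
- gauge_mouth (a point): Centre of the gauge tube's mouth, level with its rim, on the bore's axis (183 mm above the table). Axes as for the tube.
- crate: Fixed open crate of grey plastic, 180 x 180 mm, 40 mm high, walls and floor 5 mm. Origin: centre of its underside. The rollers stand on its floor; it may be left or right of the gauge.
- tray: The reject tray: fixed open aluminium tray, 160 mm (x) by 140 mm (y), 35 mm high, walls and floor 4 mm, with only a scale weight in it at the start. Origin: centre of its underside. It stands on the other side of the gauge from the crate.
- roller_a: Round machine roller of plain white plastic with a steel bush in each end face, 90 mm long, either 40 mm or 48 mm in diameter (not told which), edges bevelled 2 mm, 90 to 180 g. It starts standing upright in the crate. Origin: centre of its lower end face; z along its length, towards its upper end.
- roller_b: Round machine roller of plain white plastic with a steel bush in each end face, 90 mm long, either 40 mm or 48 mm in diameter (not told which), edges bevelled 2 mm, 90 to 180 g. It starts standing upright in the crate. Origin: centre of its lower end face; z along its length, towards its upper end.
- roller_c: Round machine roller of plain white plastic with a steel bush in each end face, 90 mm long, either 40 mm or 48 mm in diameter (not told which), edges bevelled 2 mm, 90 to 180 g. It starts standing upright in the crate. Origin: centre of its lower end face; z along its length, towards its upper end.
- sanitiser: Bystander: closed white plastic bottle, 60 mm in diameter, 190 mm tall, standing just beyond the crate. Origin: centre of its underside.
- canister: Bystander: closed jar of amber glass with a steel cap, 80 mm in diameter, 130 mm tall, standing just beyond the tray. Origin: centre of its underside.
- weight: Bystander: scale weight of dark steel, a cylinder 40 mm in diameter and 50 mm tall, standing in the reject tray near one of its long sides, with room for rollers beside it. Origin: centre of its underside.
- roller_a_center (a point): Middle of roller_a (as it stands at the start).
- roller_a_foot (a point): Centre of the lower end face of roller_a (as it stands at the start).
- roller_a_top (a point): Centre of the upper end face of roller_a (as it stands at the start).
- roller_b_center (a point): Middle of roller_b (as it stands at the start).
- roller_b_foot (a point): Centre of the lower end face of roller_b (as it stands at the start).
- roller_b_top (a point): Centre of the upper end face of roller_b (as it stands at the start).
- roller_c_center (a point): Middle of roller_c (as it stands at the start).
- roller_c_foot (a point): Centre of the lower end face of roller_c (as it stands at the start).
- roller_c_top (a point): Centre of the upper end face of roller_c (as it stands at the start).
Things that resemble listed ones, but are neither listed nor needed, are in the scene too. What is shaped like the roller_b but green or yellow is not meant.

How it is judged:
By the outcome, as a careful person would: the job done as asked, in the order asked, and still so for the second after the job is handed in, with the robot touching nothing.
It also fails if it takes over 72 s, if anything falls off the work surface, if the arm or the gripper's body presses on something with over 40 N, if the wrist force passes 120 N, or if a joint passes its speed limit or range.

ROBOT

A 6-joint arm with a two-finger parallel gripper is mounted at the origin on the work surface. World frame = base frame: x ahead of the robot, y to its left, z up, the work surface at z = 0. Lengths are in m, angles in rad, forces in N, time in s.
With the tool pointing down it reaches from about 0.375 to 0.9 m from the base axis. Payload 3.1 kg.
Tool frame: the origin (TCP) lies on the centre line of the jaws, within the pads' length; the fingertips stand 19 mm ahead of it and the grasp point (between the pads) is the TCP; z points along the fingers, y is the line along which they close (so a half turn about z gives the same grasp; the last joint's range is limited). The gripper opens to 85 mm and grips with 20 to 120 N. Pads are 22 mm wide; open, the fingers measure 114 mm over their backs; the gripper's body (76 mm by 85 mm) begins 54 mm behind the grasp point. The pads swing forward as they close: fully open they stand 13 mm farther back than shut.
Start: joints at [1.163, 0.527, 1.433, -0, 1.181, -0.178], TCP at [0.142, 0.609, 0.25] pointing down, gripper open.
Joint ranges: [-3.08, 3.08], [-0.75, 2.2], [0.22, 2.44], [-1.43, 4.57], [0, 2.65], [-2.85, 2.85]. Speed limits (rad/s): [2.79, 2.79, 3.14, 3.14, 3.14, 3.14].

INTERFACE

Orientations are given as a unit quaternion [x, y, z, w].
In Python, from station import manip, cams, sign_off gives the robot as it stands.
- The arm moves only by the tool carry_out, never from a script. Its argument "targets" is a list that holds one entry, the list of rows, each a list of 7 numbers: the shift along the tool's x, y, z in cm, then the turn, a rotation vector about the tool's x, y, z in degrees, then the finger opening in cm, from 0 to 8.54. A call has 1 to 12 rows; each row is the pose to reach, as a shift and turn from the pose commanded when the call began, along the tool's axes at that moment; what a row does not reach only later rows make up. A row lasts 1/12 s, in which the tool goes at most 41.7 mm and 7.16 degrees, less where a joint would pass 70% of its speed; a pose out of reach is approached as far as the arm can. A call with a gripper value outside its range is refused whole. The fingers move at their own pace and stop on an object; "force" is the grip in N (left out, the last holds). Time passes only in rows, so rows that repeat a pose let the fingers close. It gives the time, the measured TCP pose, the force, the opening and the grip force at its end, in the units of the state.
- manip.sense(): the state, without advancing time (a new reading comes with each control period).
- cams.snapshot(name): name is "side" or "top"; returns the picture (480x640x3 uint8, red, green, blue); there is no depth.
- cams.camera_info(name): a dict with "K" (3x3 intrinsics, pixels), "k1" (the pictures are not rectified: a ray, as slopes to the right and down, at radius r is drawn at 1 + k1 r^2 times it, then the intrinsics apply), "T" (4x4, takes a point from camera to world coordinates). Camera axes: x right, y down, z forward; pixel columns grow to the right and rows downward; lengths in m; the calibration is good to about 2 mm. A picture is of the moment at which its call begins. camera_info takes no time and is no camera call.
- sign_off(): hands the job in; it is judged then, once.
The state is a dict: "t": time; "q": joint angles; "qd": joint speeds; "tau": joint torques, N m; "tcp_pos": TCP position; "tool_rot": TCP orientation; "force": force on the tool from outside, world axes, zero at the start; "ft_torque": the same for the moment, N m; "finger_gap": opening from 0.0 (shut) to 1.0 (fully open); "gripper_force": force on a finger pad.
Only numpy, scipy, OpenCV 4.12 (cv2) and the standard library are available. Lean on these libraries where they do the work, as an engineer would, in place of code of your own. Each camera call takes 0.05 s, during which the arm holds its last target. There are 200 camera calls.

## Working session

There is one attempt and no reset: what is moved stays moved. The work goes in short steps, Python scripts to look and compute and a tool call to move; the robot and the scene stay as the last step left them, time stands still between calls to the robot, and variables do not carry over. Pictures are saved under pics/ and viewed, at most 10 in all, crops included, and the job is handed in when it is done.

Besides the shell and the picture viewer there is one more tool, called after "Request:" as a command line: name --argument value ..., lists and objects as JSON in quotes. carry_out: Moves the arm, as the interface text tells. Its arguments: {"type":"object","properties":{"targets":{"type":"array"},"force":{"type":"number"}},"required":["targets"]}

```bash
mkdir -p pics; ls; python3 - <<'E'
from station import manip,cams
import cv2
for n in("side","top"):
    im=cams.snapshot(n); cv2.imwrite(f"pics/{n}0.png",im[:,:,::-1])
    i=cams.camera_info(n); print(n,i)
print(manip.sense())
E
```

```text
pics
side {'K': array([[501.37390882,   0.        , 320.86804323],
       [  0.        , 501.37390882, 241.27440107],
       [  0.        ,   0.        ,   1.        ]]), 'k1': -0.0325633533662104, 'T': array([[-0.95467016, -0.20825804,  0.21268163,  0.29302849],
       [-0.29747393,  0.64184748, -0.70678219,  0.7603609 ],
       [ 0.0106839 , -0.73801111, -0.67470398,  0.85540168],
       [ 0.        ,  0.        ,  0.        ,  1.        ]])}
top {'K': array([[444.6177614 ,   0.        , 327.81217501],
       [  0.        , 444.6177614 , 239.05002121],
       [  0.        ,   0.        ,   1.        ]]), 'k1': -0.10896849094412021, 'T': array([[ 0.0241153 , -0.98981536,  0.14029972,  0.36285902],
       [-0.9996993 , -0.02450042, -0.00101814,  0.00269633],
       [ 0.00444517, -0.14023298, -0.99010856,  1.01270316],
       [ 0.        ,  0.        ,  0.        ,  1.        ]])}
{'t': 0.1, 'q': array([ 1.16248517e+00,  5.28389444e-01,  1.43376315e+00,  1.47521782e-05,
        1.18142808e+00, -1.78521995e-01]), 'qd': array([ 0.00057703, -0.00158527, -0.00417795,  0.00061365,  0.00016627,
       -0.00028979]), 'tau': array([-4.66736619e-04, -4.43303132e+01, -1.78587377e+01, -2.21661817e-04,
        3.85208696e-03, -1.56018835e-06]), 'tcp_pos': array([0.14209341, 0.60800925, 0.24942498]), 'tool_rot': array([ 1.14644699e-01,  9.93406062e-01, -9.49554963e-04, -2.94021830e-04]), 'force': array([ 0.76953633, -0.61122015, -0.3987305 ]), 'ft_torque': array([ 0.00158869, -0.02453588, -0.01055693]), 'gripper_force': 0.0, 'finger_gap': 0.9984215749448863}
```

View pics/top0.png

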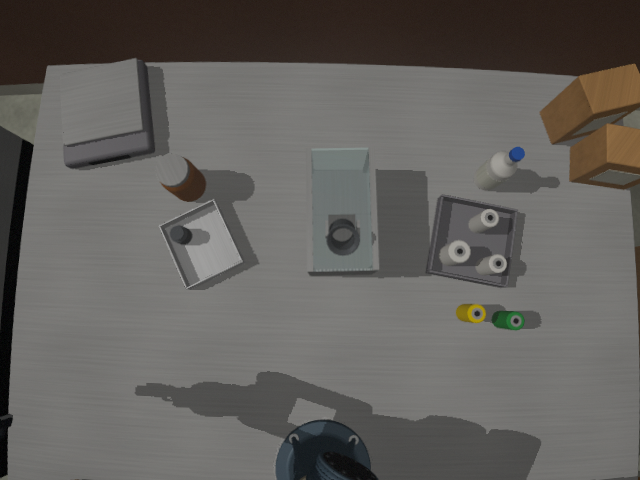

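View pics/side0.png

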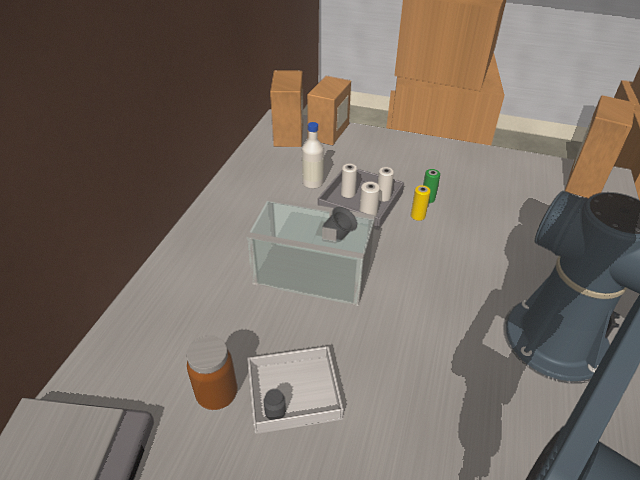

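Top view candidates for rollers: white at (490,217), (460,247), (498,264) in the crate are the ones wanted. Yellow (477,313), green (516,321), the white bottle (515,155) and the dark weight (182,235) are not. The tube mouth is at about (342,232), with the tray corners at (160,232), (215,202), (242,262) and (188,288). Next, a close crop.

```bash
cat > h.py <<'E'
import numpy as np, cv2
from station import manip,cams
from scipy.spatial.transform import Rotation as R
def info(n):
    i=cams.camera_info(n); return i["K"],i["k1"],i["T"]
def proj(n,P):
    K,k,T=info(n); P=np.atleast_2d(P); c=(P-T[:3,3])@T[:3,:3]
    s=c[:,:2]/c[:,2:]; s=s*(1+k*(s**2).sum(1,keepdims=True))
    return s*K[0,0]+K[:2,2]
def ray(n,uv):
    K,k,T=info(n); d=(np.atleast_2d(uv)-K[:2,2])/K[0,0]; s=d.copy()
    for _ in range(20): s=d/(1+k*(s**2).sum(1,keepdims=True))
    return T[:3,3],np.c_[s,np.ones(len(s))]@T[:3,:3].T
def at(n,uv,z):
    o,d=ray(n,uv); return o+d*((z-o[2])/d[:,2:])
def tri(us,ut):
    A=np.zeros((3,3));b=np.zeros(3)
    for n,u in(("side",us),("top",ut)):
        o,d=ray(n,u); d=d[0]/np.linalg.norm(d[0]); M=np.eye(3)-np.outer(d,d); A+=M;b+=M@o
    return np.linalg.solve(A,b)
E
python3 - <<'E'
import cv2,numpy as np
t=cv2.imread('pics/top0.png');s=cv2.imread('pics/side0.png')
def c(im,x,y,w,h,W,H): return cv2.resize(im[y:y+h,x:x+w],(W,H),interpolation=cv2.INTER_CUBIC)
a=c(t,425,192,100,75+25,400,400); b=c(t,300,140,100,50,400,200)
m=np.zeros((600,800,3),np.uint8)
m[:400,:400]=c(t,425,190,100,100,400,400)      # 4x
m[:400,400:]=c(s,310,150,100,100,400,400)      # 4x
m[400:,:267]=c(t,300,200,89,67,267,200)  # 3x
m[400:,267:534]=c(t,155,195,89,100,178,200).repeat(1,1) if 0 else c(t,157,197,89,67,267,200)
m[400:,534:]=c(s,315,200,66,50,266,200)
cv2.imwrite('pics/m.png',m)
E
```

```text
(no output)
```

View pics/m.png

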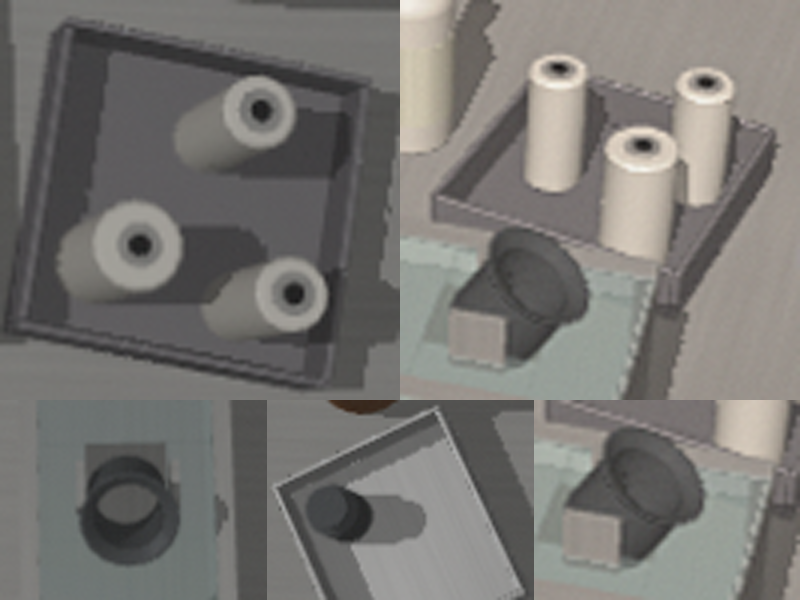

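The crop shows three plain white rollers. Their top centres, in top-view pixels, are (490,218), (459.5,251) and (498,263.5). The second looks wider. The mouth ring centre is (343,239.5) in the top view and about (345,218) in the side view.

```bash
python3 - <<'E'
from h import *
np.set_printoptions(precision=4,suppress=True)
for n,t,s in(("A",(489.9,218),(349.6,167.3)),("B",(459.3,251.2),(370.4,186.7)),("C",(498,263.5),(386.3,170.7)),("mouth",(343,239.3),(345,218))):
    print(n,tri(s,t),"top z",at("top",t,0.095 if n!="mouth" else .183)[0],"side z",at("side",s,0.095 if n!="mouth" else .183)[0])
print("diam",[np.linalg.norm(np.diff(at("top",[(425+a/4,y),(425+b/4,y)],.095),axis=0)) for a,b,y in((222,297,218),(91,182,251),(255,328,263))])
print("mouth diam",np.linalg.norm(np.diff(at("top",[(300+79/3,239),(300+179/3,239)],.183),axis=0)))
print("bin",at("top",[(311,150),(367.5,149),(379,271),(308,273)],.147))
print("tray",at("top",[(160.5,231),(213.5,202),(243,263),(187.5,288.5)],.035))
print("crate",at("top",[(442,195.5),(516.5,210.5),(505,287),(428.5,272.5)],.04))
print("weight",at("top",(179,233),.054), "can",at("top",(175,168),.13),"bottle",at("top",(516,154),.19),"yel",at("top",(477,314),.09),"gr",at("top",(516,321),.09))
# edges in color for tube lean direction: lower end
E
```

```text
A [ 0.5474 -0.3438  0.0932] top z [ 0.5468 -0.3431  0.095 ] side z [ 0.5469 -0.3412  0.095 ]
B [ 0.4742 -0.2755  0.0931] top z [ 0.474  -0.2749  0.095 ] side z [ 0.4737 -0.2729  0.095 ]
C [ 0.4499 -0.3586  0.0935] top z [ 0.4497 -0.358   0.095 ] side z [ 0.4497 -0.3564  0.095 ]
mouth [ 0.4792 -0.0269  0.1846] top z [ 0.4807 -0.0268  0.183 ] side z [ 0.4784 -0.0286  0.183 ]
diam [np.float64(0.0413623746233771), np.float64(0.04879474559464797), np.float64(0.03986286632250503)]
mouth diam 0.06287948366219409
bin [[ 0.6675  0.0404  0.147 ]
 [ 0.6727 -0.0745  0.147 ]
 [ 0.425  -0.0996  0.147 ]
 [ 0.4178  0.0388  0.147 ]]
tray [[0.5104 0.38   0.035 ]
 [0.5797 0.2624 0.035 ]
 [0.4433 0.1879 0.035 ]
 [0.3834 0.3091 0.035 ]]
crate [[ 0.6066 -0.2542  0.04  ]
 [ 0.5771 -0.4273  0.04  ]
 [ 0.4028 -0.3946  0.04  ]
 [ 0.4318 -0.2218  0.04  ]]
weight [[0.5041 0.3303 0.054 ]] can [[0.6295 0.3236 0.13  ]] bottle [[ 0.6582 -0.3656  0.19  ]] yel [[ 0.3437 -0.3126  0.09  ]] gr [[ 0.3299 -0.3968  0.09  ]]
```

```bash
python3 - <<'E'
from h import *
yaw=np.deg2rad(3); Rz=R.from_euler('z',yaw).as_matrix()
tr=Rz@R.from_euler('y',-30,degrees=True).as_matrix()
M=np.array([.4797,-.0275,.183]); O=M-tr@[0,0,.05]; print(O); O0=np.array([O[0],O[1],0])
def ov(n,x,y,w,h,f):
    im=cv2.imread(f'pics/{n}0.png')[y:y+h,x:x+w]; im=cv2.resize(im,None,fx=f,fy=f,interpolation=cv2.INTER_CUBIC)
    def pl(P,c,cl=True):
        q=((proj(n,P)-[x,y]+.5)*f*8).astype(np.int32); cv2.polylines(im,[q],cl,c,1,cv2.LINE_AA,3)
    for z in(0,.147): pl(O0+np.array([[-.08,-.07,z],[.17,-.07,z],[.17,.07,z],[-.08,.07,z]])@Rz.T,(0,0,255))
    a=np.linspace(0,6.28,40)
    for r,z in((.0325,.05),(.028,.05),(.022,0)): pl(O+np.c_[r*np.cos(a),r*np.sin(a),0*a+z]@tr.T,(0,255,255))
    for p,r in(((.5472,-.3425),.02),((.474,-.2742),.024),((.4498,-.3573),.02)):
        for z in(.005,.095): pl(np.c_[p[0]+r*np.cos(a),p[1]+r*np.sin(a),0*a+z],(0,255,0))
    return im
m=np.zeros((600,800,3),np.uint8)
m[:480,:390]=ov("top",300,140,130,160,3); m[:300,400:800]=ov("side",245,150,133,100,3)[:300,:400][:, :399].copy() if 0 else cv2.resize(ov("side",245,185,160,120,3)[:, :],(400,300))
m[300:,400:]=ov("top",425,190,100,75,4)
cv2.imwrite('pics/ov.png',m)
E
```

```text
[ 0.50466574 -0.0261916   0.13969873]
```

View pics/ov.png

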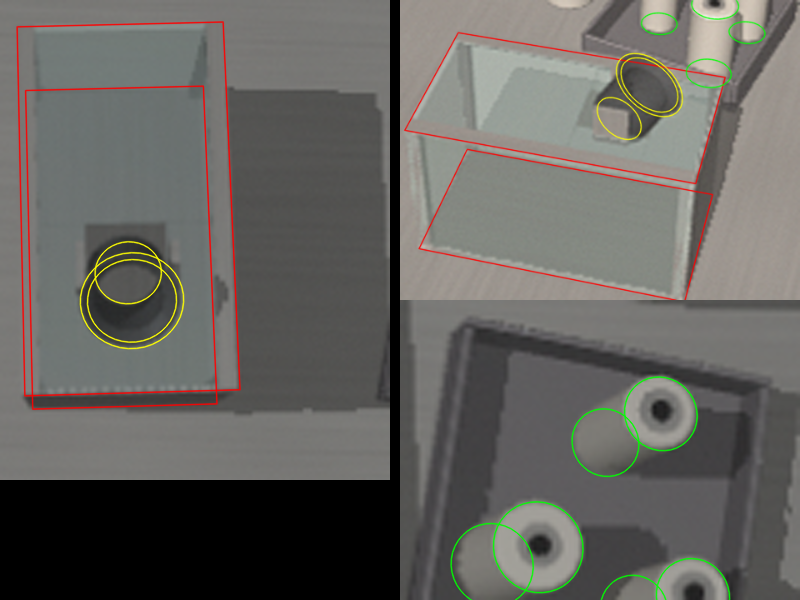

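```bash
cat >> h.py <<'E'
def pose(p,b,tilt=0):
    "tool y bearing b deg, tilt: z leans outward along b"
    b,t=np.deg2rad([b,tilt]); c,s=np.cos(b),np.sin(b)
    z=np.array([np.sin(t)*c,np.sin(t)*s,-np.cos(t)]); x=np.array([-s,c,0]); y=np.cross(z,x)
    return np.array(p),R.from_matrix(np.c_[x,y,z])
def go(*ps):
    s=manip.sense(); r0=R.from_quat(s["tool_rot"]); p0=s["tcp_pos"]
    print("now t",round(s["t"],2),p0.round(4),"q",s["q"].round(2),"gap",round(s["finger_gap"]*8.54,2),"F",s["force"].round(1))
    for p,r in ps:
        sh=r0.inv().apply(p-p0)*100; rv=(r0.inv()*r).as_rotvec(degrees=True)
        print("  ",sh.round(2),rv.round(1),"rows>=",round(max(np.linalg.norm(sh)/4.17,np.linalg.norm(rv)/7.16),1))
A=(.547,-.3425);B=(.474,-.2742);C=(.4498,-.3573);M=np.array([.4797,-.0272,.183])
TZ=R.from_euler('zy',[3,-30],degrees=True).as_matrix()[:,2]
def tube(depth,grip=.065): # TCP when roller foot centre is depth inside mouth
    return pose(M+TZ*(grip-depth),3,30)
E
python3 - <<'E'
from h import *
go(pose((.42,.2,.28),40),pose((.5,-.1,.28),5),pose((*A,.2),-30),pose((*A,.07),-30))
E
```

```text
now t 0.1 [0.1421 0.608  0.2494] q [ 1.16  0.53  1.43  0.    1.18 -0.18] gap 8.53 F [ 0.8 -0.6 -0.4]
   [-36.35 -33.4   -3.01] [-0.1  0.  36.8] rows>= 11.9
   [-50.98 -60.79  -2.96] [-0.1  0.1 71.8] rows>= 19.0
   [-61.08 -83.32   5.08] [-1.000e-01  1.000e-01  1.068e+02] rows>= 24.8
   [-61.08 -83.29  18.08] [-1.000e-01  1.000e-01  1.068e+02] rows>= 25.1
```

Request:
carry_out --targets '[[[-36.4,-33.4,-3,0,0,36.8,6.2],[-36.4,-33.4,-3,0,0,36.8,6.2],[-36.4,-33.4,-3,0,0,36.8,6.2],[-36.4,-33.4,-3,0,0,36.8,6.2],[-36.4,-33.4,-3,0,0,36.8,6.2],[-36.4,-33.4,-3,0,0,36.8,6.2],[-36.4,-33.4,-3,0,0,36.8,6.2],[-36.4,-33.4,-3,0,0,36.8,6.2],[-36.4,-33.4,-3,0,0,36.8,6.2],[-36.4,-33.4,-3,0,0,36.8,6.2],[-51,-60.8,-3,0,0,71.8,6.2],[-51,-60.8,-3,0,0,71.8,6.2]]]'

```text
t: 1.1
tcp_pos: [0.4043, 0.1842, 0.2766]
tool_rot: [0.535, 0.845, 0.0, 0.0]
force: [0.6, 0.4, 0.5]
finger_gap: 0.722
gripper_force: 0.0
```

```bash
python3 - <<'E'
from h import *
go(pose((.5,-.1,.28),5),pose((*A,.2),-30),pose((*A,.07),-30))
E
```

```text
now t 1.1 [0.4043 0.1842 0.2766] q [ 0.17  0.25  1.83 -0.    1.06 -0.27] gap 6.17 F [0.6 0.4 0.5]
   [-29.78  -3.53  -0.33] [ 0.   0.  20.4] rows>= 7.2
   [-53.7   -9.68   7.67] [ 0.  -0.  55.4] rows>= 13.2
   [-53.7   -9.68  20.67] [ 0.  -0.  55.4] rows>= 14.0
```

Request:
carry_out --targets '[[[-29.8,-3.5,-0.3,0,0,20.4,6.2],[-29.8,-3.5,-0.3,0,0,20.4,6.2],[-29.8,-3.5,-0.3,0,0,20.4,6.2],[-29.8,-3.5,-0.3,0,0,20.4,6.2],[-29.8,-3.5,-0.3,0,0,20.4,6.2],[-29.8,-3.5,-0.3,0,0,20.4,6.2],[-53.7,-9.7,5.7,0,0,55.4,6.2],[-53.7,-9.7,5.7,0,0,55.4,6.2],[-53.7,-9.7,5.7,0,0,55.4,6.2],[-53.7,-9.7,5.7,0,0,55.4,6.2],[-53.7,-9.7,5.7,0,0,55.4,6.2],[-53.7,-9.7,5.7,0,0,55.4,6.2]]]'

```text
t: 2.1
tcp_pos: [0.5376, -0.2915, 0.229]
tool_rot: [0.866, 0.5, -0.0, -0.001]
force: [0.2, 0.1, 0.0]
finger_gap: 0.728
gripper_force: 0.0
```

```bash
python3 - <<'E'
from h import *
go(pose((*A,.2),-30),pose((*A,.07),-30))
E
```

```text
now t 2.1 [ 0.5376 -0.2915  0.229 ] q [-0.68  0.53  1.49  0.    1.12 -0.16] gap 6.22 F [0.2 0.1 0. ]
   [-3.95  3.36  2.89] [-0.1 -0.   0.1] rows>= 1.4
   [-3.96  3.37 15.89] [-0.1 -0.   0.1] rows>= 4.0
```

Request:
carry_out --targets '[[[-2,2,2,0,0,0,6.2],[-2,2,2,0,0,0,6.2],[-2,2,2,0,0,0,6.2],[-2,2,2,0,0,0,6.2],[-2,2,2,0,0,0,6.2]]]'

```text
t: 2.52
tcp_pos: [0.5452, -0.3154, 0.2103]
tool_rot: [0.864, 0.503, 0.0, -0.0]
force: [0.5, 0.2, 0.7]
finger_gap: 0.727
gripper_force: 0.0
```

```bash
python3 - <<'E'
from h import *
go(pose((*A,.2),-30),pose((*A,.07),-30))
im=cams.snapshot("side"); cv2.imwrite("pics/s1.png",im[:,:,::-1])
E
```

```text
now t 2.52 [ 0.5452 -0.3154  0.2103] q [-0.7   0.58  1.46  0.    1.1  -0.18] gap 6.21 F [0.5 0.2 0.7]
   [-2.26  1.5   1.03] [-0.  -0.   0.4] rows>= 0.7
   [-2.27  1.5  14.03] [-0.  -0.   0.4] rows>= 3.4
```

Settled. Go above A, then down, and close.

Request:
carry_out --targets '[[[-2.27,1.5,3,0,0,0,6.2],[-2.27,1.5,3,0,0,0,6.2],[-2.27,1.5,7,0,0,0,6.2],[-2.27,1.5,11,0,0,0,6.2],[-2.27,1.5,14,0,0,0,6.2],[-2.27,1.5,14,0,0,0,6.2],[-2.27,1.5,14,0,0,0,6.2],[-2.27,1.5,14,0,0,0,3],[-2.27,1.5,14,0,0,0,3],[-2.27,1.5,14,0,0,0,3],[-2.27,1.5,14,0,0,0,3],[-2.27,1.5,14,0,0,0,3]]]' --force 40

```text
t: 3.57
tcp_pos: [0.5488, -0.3451, 0.0732]
tool_rot: [0.865, 0.502, 0.001, 0.003]
force: [-0.5, 1.8, 7.5]
finger_gap: 0.462
gripper_force: 40.7
```

```bash
python3 - <<'E'
from h import *
go(pose((*A,.28),-30),pose((.42,-.15,.32),-12,15),tube(-.05),tube(.02))
E
```

```text
now t 3.57 [ 0.5488 -0.3451  0.0732] q [-0.73  0.78  1.5   0.    0.86 -0.22] gap 3.95 F [-0.5  1.8  7.5]
   [  0.12  -0.17 -20.68] [0.3 0.  0.3] rows>= 5.0
   [ 10.55 -20.71 -24.81] [-14.6   2.4 -17.6] rows>= 8.2
   [ 21.33 -26.63 -21.11] [-28.9   8.7 -31.9] rows>= 9.6
   [ 23.06 -23.62 -15.03] [-28.9   8.7 -31.9] rows>= 8.7
```

Request:
carry_out --targets '[[[0,0,-4,0,0,0,3],[0,0,-8,0,0,0,3],[0,0,-12,0,0,0,3],[0,0,-16,0,0,0,3],[0,0,-20,0,0,0,3],[10.5,-20.7,-24.8,-14.6,2.4,-17.6,3],[10.5,-20.7,-24.8,-14.6,2.4,-17.6,3],[10.5,-20.7,-24.8,-14.6,2.4,-17.6,3],[10.5,-20.7,-24.8,-14.6,2.4,-17.6,3],[10.5,-20.7,-24.8,-14.6,2.4,-17.6,3],[10.5,-20.7,-24.8,-14.6,2.4,-17.6,3],[10.5,-20.7,-24.8,-14.6,2.4,-17.6,3]]]'

```text
t: 4.57
tcp_pos: [0.4145, -0.1446, 0.3185]
tool_rot: [0.77, 0.625, 0.082, 0.097]
force: [0.0, -0.3, -1.4]
finger_gap: 0.46
gripper_force: 41.5
```

Request:
carry_out --targets '[[[0,0,0,0,0,0,3],[0,0,0,0,0,0,3],[0,0,0,0,0,0,3]]]'

```text
t: 4.82
tcp_pos: [0.4201, -0.1514, 0.3184]
tool_rot: [0.771, 0.624, 0.082, 0.1]
force: [-0.6, -1.1, -1.5]
finger_gap: 0.46
gripper_force: 41.5
```

```bash
python3 - <<'E'
from h import *
go(tube(-.06,.068),tube(-.03,.068),tube(.02,.068))
E
```

```text
now t 4.82 [ 0.4201 -0.1514  0.3184] q [-0.67  0.1   1.92  0.15  0.9  -0.54] gap 3.93 F [-0.6 -1.1 -1.5]
   [12.05 -3.55  1.62] [-15.1   5.7 -13.9] rows>= 3.0
   [12.36 -2.79  4.5 ] [-15.1   5.7 -13.9] rows>= 3.2
   [12.87 -1.54  9.32] [-15.1   5.7 -13.9] rows>= 3.8
```

Request:
carry_out --targets '[[[12.05,-3.55,1.6,-15.1,5.7,-13.9,3],[12.05,-3.55,1.6,-15.1,5.7,-13.9,3],[12.05,-3.55,1.6,-15.1,5.7,-13.9,3],[12.05,-3.55,1.6,-15.1,5.7,-13.9,3],[12.05,-3.55,1.6,-15.1,5.7,-13.9,3],[12.05,-3.55,1.6,-15.1,5.7,-13.9,3],[12.05,-3.55,1.6,-15.1,5.7,-13.9,3],[12.05,-3.55,1.6,-15.1,5.7,-13.9,3]]]'

```text
t: 5.48
tcp_pos: [0.4166, -0.028, 0.2946]
tool_rot: [0.665, 0.7, 0.188, 0.179]
force: [1.3, -0.1, -1.9]
finger_gap: 0.461
gripper_force: 41.8
```

```bash
python3 - <<'E'
from h import *
go(tube(-.06,.068),tube(-.02,.068),tube(.0,.068),tube(.02,.068))
m=np.zeros((400,800,3),np.uint8)
im=cams.snapshot("side")[:,:,::-1]; m[:,:400]=cv2.resize(im[130:250,270:390],(400,400),interpolation=2)
im=cams.snapshot("top")[:,:,::-1]; m[:,400:]=cv2.resize(im[180:300,280:400],(400,400),interpolation=2)
cv2.imwrite("pics/p1.png",m)
E
```

```text
now t 5.48 [ 0.4166 -0.028   0.2946] q [-0.53  0.02  2.2   0.56  0.55 -1.01] gap 3.94 F [ 1.3 -0.1 -1.9]
   [ 0.08 -0.11  0.02] [ 0.1  0.  -0.1] rows>= 0.0
   [-0.02 -0.12  4.02] [ 0.1  0.  -0.1] rows>= 1.0
   [-0.07 -0.12  6.02] [ 0.1  0.  -0.1] rows>= 1.4
   [-0.12 -0.13  8.02] [ 0.1  0.  -0.1] rows>= 1.9
```

View pics/p1.png

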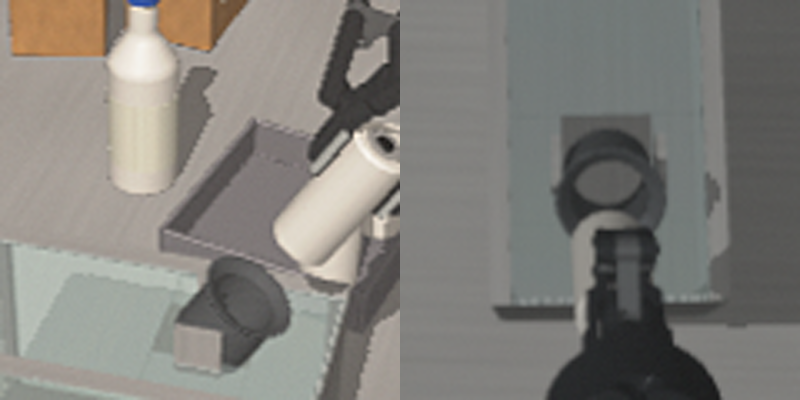

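The left crop shows the roller parallel to the tube, foot at crop (305,250) and mouth at (250,303); the right crop shows them lined up sideways. I'll lower it gently.

Request:
carry_out --targets '[[[0,-0.1,2.5,0,0,0,3],[0,-0.12,5,0,0,0,3],[-0.05,-0.12,5.8,0,0,0,3],[-0.05,-0.12,6.2,0,0,0,3],[-0.05,-0.12,6.6,0,0,0,3],[-0.05,-0.12,7,0,0,0,3],[-0.05,-0.12,7,0,0,0,3],[-0.05,-0.12,7,0,0,0,3]]]'

```text
t: 6.25
tcp_pos: [0.4504, -0.0267, 0.2336]
tool_rot: [0.665, 0.7, 0.188, 0.18]
force: [3.0, -4.8, -2.8]
finger_gap: 0.461
gripper_force: 41.5
```

```bash
python3 - <<'E'
from h import *
go(tube(.01,.068),tube(.02,.068),tube(.03,.068))
E
```

```text
now t 6.25 [ 0.4504 -0.0267  0.2336] q [-0.47  0.22  2.23  0.85  0.34 -1.28] gap 3.94 F [ 3.  -4.8 -2.8]
   [-0.05  0.01  0.05] [ 0.2  0.2 -0.1] rows>= 0.0
   [-0.07  0.    1.05] [ 0.2  0.2 -0.1] rows>= 0.3
   [-0.1   0.    2.05] [ 0.2  0.2 -0.1] rows>= 0.5
```

Request:
carry_out --targets '[[[-0.1,0.05,0.2,0,0,0,3],[-0.12,0.05,0.5,0,0,0,3],[-0.12,0.05,0.8,0,0,0,3],[-0.14,0.05,1.1,0,0,0,3],[-0.14,0.05,1.1,0,0,0,3],[-0.14,0.05,1.1,0,0,0,3]]]'

```text
t: 6.75
tcp_pos: [0.4559, -0.0269, 0.2236]
tool_rot: [0.665, 0.7, 0.188, 0.179]
force: [4.4, -4.5, -1.9]
finger_gap: 0.465
gripper_force: 41.4
```

```bash
python3 - <<'E'
from h import *
go(tube(.02,.068),tube(.03,.068))
E
```

```text
now t 6.75 [ 0.4559 -0.0269  0.2236] q [-0.46  0.26  2.23  0.92  0.31 -1.35] gap 3.97 F [ 4.4 -4.5 -1.9]
   [-0.02  0.03 -0.1 ] [ 0.1  0.1 -0.1] rows>= 0.0
   [-0.05  0.02  0.9 ] [ 0.1  0.1 -0.1] rows>= 0.2
```

Depth is 21 mm with only about 6 N of side load, so A fits. Release it.

Request:
carry_out --targets '[[[-0.05,0.05,0,0,0,0,6.2],[-0.05,0.05,0,0,0,0,6.5],[-0.05,0.05,0,0,0,0,6.5],[-0.05,0.05,0,0,0,0,6.5],[-0.05,0.05,0,0,0,0,6.5],[-0.05,0.05,0,0,0,0,6.5]]]'

```text
t: 7.25
tcp_pos: [0.4547, -0.0258, 0.2232]
tool_rot: [0.665, 0.701, 0.188, 0.177]
force: [-0.4, 0.3, 1.1]
finger_gap: 0.761
gripper_force: 0.0
```

Request:
carry_out --targets '[[[0,0,-4,0,0,0,6.5],[0,0,-8,0,0,0,6.5],[0,0,-9,0,0,0,6.5],[0,0,-9,0,0,0,6.5],[0,0,-9,0,0,0,6.5],[0,0,-9,0,0,0,6.5]]]'

```text
t: 7.75
tcp_pos: [0.4101, -0.0286, 0.3009]
tool_rot: [0.665, 0.701, 0.188, 0.177]
force: [-0.4, -0.1, -0.0]
finger_gap: 0.761
gripper_force: 0.0
```

```bash
python3 - <<'E'
from h import *
go(pose((.42,-.2,.26),-25),pose((*C,.21),-35),pose((*C,.07),-35))
m=np.zeros((400,800,3),np.uint8)
im=cams.snapshot("side")[:,:,::-1]; m[:,:400]=cv2.resize(im[180:300,250:370],(400,400),interpolation=2)
im=cams.snapshot("top")[:,:,::-1]; m[:,400:]=cv2.resize(im[145:295,290:440],(400,400),interpolation=2)
cv2.imwrite("pics/p2.png",m)
E
```

```text
now t 7.75 [ 0.4101 -0.0286  0.3009] q [-0.55 -0.    2.19  0.55  0.58 -1.01] gap 6.5 F [-0.4 -0.1 -0. ]
   [-17.18  -1.93   3.55] [29.3 -7.5 27.3] rows>= 5.7
   [-33.06  -2.54   8.92] [ 28.8 -10.1  37.1] rows>= 8.2
   [-33.1   -9.53  21.06] [ 28.8 -10.1  37.1] rows>= 9.7
```

View pics/p2.png

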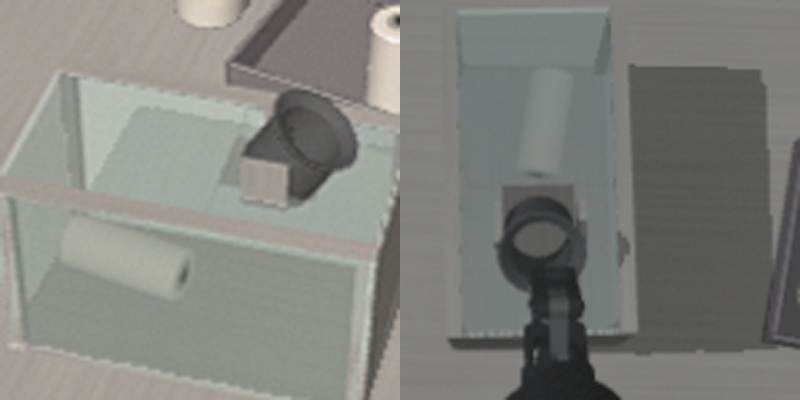

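Roller A lies in the bin (left crop (125,258)) and the tube is clear. Next is C.

Request:
carry_out --targets '[[[-17.2,-1.9,3.5,29.3,-7.5,27.3,6.2],[-17.2,-1.9,3.5,29.3,-7.5,27.3,6.2],[-17.2,-1.9,3.5,29.3,-7.5,27.3,6.2],[-17.2,-1.9,3.5,29.3,-7.5,27.3,6.2],[-33.1,-2.5,8.9,28.8,-10.1,37.1,6.2],[-33.1,-2.5,8.9,28.8,-10.1,37.1,6.2],[-33.1,-2.5,8.9,28.8,-10.1,37.1,6.2],[-33.1,-2.5,8.9,28.8,-10.1,37.1,6.2],[-33.1,-2.5,8.9,28.8,-10.1,37.1,6.2],[-33.1,-2.5,8.9,28.8,-10.1,37.1,6.2],[-33.1,-2.5,8.9,28.8,-10.1,37.1,6.2],[-33.1,-2.5,8.9,28.8,-10.1,37.1,6.2]]]'

```text
t: 8.85
tcp_pos: [0.4496, -0.3557, 0.2104]
tool_rot: [0.887, 0.462, -0.0, -0.001]
force: [0.9, -0.6, -0.0]
finger_gap: 0.727
gripper_force: 0.0
```

```bash
python3 - <<'E'
from h import *
go(pose((*C,.21),-35),pose((*C,.07),-35))
E
```

```text
now t 8.85 [ 0.4496 -0.3557  0.2104] q [-0.86  0.51  1.6  -0.    1.03 -0.25] gap 6.21 F [ 0.9 -0.6 -0. ]
   [-0.12  0.11  0.04] [-0.2 -0.   0. ] rows>= 0.0
   [-0.13  0.15 14.04] [-0.2 -0.   0. ] rows>= 3.4
```

Request:
carry_out --targets '[[[-0.05,0.1,4,0,0,0,6.2],[-0.05,0.1,8,0,0,0,6.2],[-0.05,0.1,11,0,0,0,6.2],[-0.05,0.1,14,0,0,0,6.2],[-0.05,0.1,14,0,0,0,6.2],[-0.05,0.1,14,0,0,0,6.2],[-0.05,0.1,14,0,0,0,3],[-0.05,0.1,14,0,0,0,3],[-0.05,0.1,14,0,0,0,3],[-0.05,0.1,14,0,0,0,3],[-0.05,0.1,14,0,0,0,3],[-0.05,0.1,14,0,0,0,3]]]'

```text
t: 9.85
tcp_pos: [0.4519, -0.3598, 0.0738]
tool_rot: [0.887, 0.461, 0.0, 0.002]
force: [0.9, 1.8, 8.2]
finger_gap: 0.455
gripper_force: 40.5
```

```bash
python3 - <<'E'
from h import *
go(pose((*C,.07),-35),pose((*C,.28),-35),pose((.4,-.18,.32),-12,15),tube(-.05,.068))
E
```

```text
now t 9.85 [ 0.4519 -0.3598  0.0738] q [-0.87  0.72  1.69 -0.    0.73 -0.25] gap 3.88 F [0.9 1.8 8.2]
   [ 0.09 -0.31  0.38] [ 0.3  0.1 -0. ] rows>= 0.1
   [  0.06  -0.22 -20.62] [ 0.3  0.1 -0. ] rows>= 4.9
   [ 11.71 -14.46 -24.71] [-14.6   3.2 -22.9] rows>= 7.4
   [ 25.41 -21.55 -21.28] [-28.7  10.1 -37.1] rows>= 9.5
```

Request:
carry_out --targets '[[[0,0,-4,0,0,0,3],[0,0,-8,0,0,0,3],[0,0,-12,0,0,0,3],[0,0,-16,0,0,0,3],[0,0,-20,0,0,0,3],[11.7,-14.5,-24.7,-14.6,3.2,-22.9,3],[11.7,-14.5,-24.7,-14.6,3.2,-22.9,3],[11.7,-14.5,-24.7,-14.6,3.2,-22.9,3],[11.7,-14.5,-24.7,-14.6,3.2,-22.9,3],[11.7,-14.5,-24.7,-14.6,3.2,-22.9,3],[11.7,-14.5,-24.7,-14.6,3.2,-22.9,3],[11.7,-14.5,-24.7,-14.6,3.2,-22.9,3]]]'

```text
t: 10.85
tcp_pos: [0.3986, -0.1785, 0.3193]
tool_rot: [0.77, 0.625, 0.082, 0.101]
force: [0.6, -0.4, -1.8]
finger_gap: 0.46
gripper_force: 41.4
```

Request:
carry_out --targets '[[[0,0,0,0,0,0,3],[0,0,0,0,0,0,3],[0,0,0,0,0,0,3]]]'

```text
t: 11.1
tcp_pos: [0.3998, -0.181, 0.3179]
tool_rot: [0.771, 0.624, 0.082, 0.1]
force: [0.1, -0.2, -1.9]
finger_gap: 0.459
gripper_force: 41.4
```

```bash
python3 - <<'E'
from h import *
go(tube(-.06,.068),tube(-.03,.068),tube(.02,.068))
E
```

```text
now t 11.1 [ 0.3998 -0.181   0.3179] q [-0.77  0.09  1.94  0.18  0.91 -0.66] gap 3.92 F [ 0.1 -0.2 -1.9]
   [15.36 -2.22  1.94] [-15.1   5.6 -14. ] rows>= 3.8
   [15.67 -1.46  4.83] [-15.1   5.6 -14. ] rows>= 3.9
   [16.18 -0.21  9.64] [-15.1   5.6 -14. ] rows>= 4.5
```

Request:
carry_out --targets '[[[15.3,-2.2,1.9,-15.1,5.6,-14,3],[15.3,-2.2,1.9,-15.1,5.6,-14,3],[15.3,-2.2,1.9,-15.1,5.6,-14,3],[15.3,-2.2,1.9,-15.1,5.6,-14,3],[15.3,-2.2,1.9,-15.1,5.6,-14,3],[15.3,-2.2,1.9,-15.1,5.6,-14,3],[15.3,-2.2,1.9,-15.1,5.6,-14,3],[15.3,-2.2,1.9,-15.1,5.6,-14,3],[15.3,-2.2,1.9,-15.1,5.6,-14,3]]]'

```text
t: 11.85
tcp_pos: [0.416, -0.0285, 0.2948]
tool_rot: [0.665, 0.7, 0.188, 0.179]
force: [-0.0, -0.2, -1.6]
finger_gap: 0.458
gripper_force: 41.5
```

```bash
python3 - <<'E'
from h import *
go(tube(-.06,.068),tube(.0,.068),tube(.02,.068))
E
```

```text
now t 11.85 [ 0.416  -0.0285  0.2948] q [-0.54  0.02  2.2   0.56  0.55 -1.02] gap 3.91 F [-0.  -0.2 -1.6]
   [ 0.13 -0.07  0.08] [ 0.1  0.1 -0. ] rows>= 0.0
   [-0.02 -0.08  6.07] [ 0.1  0.1 -0. ] rows>= 1.5
   [-0.07 -0.09  8.07] [ 0.1  0.1 -0. ] rows>= 1.9
```

Request:
carry_out --targets '[[[0,-0.1,2.5,0,0,0,3],[-0.1,-0.1,5,0,0,0,3],[-0.12,-0.1,5.8,0,0,0,3],[-0.12,-0.1,6.2,0,0,0,3],[-0.12,-0.1,6.6,0,0,0,3],[-0.12,-0.1,7,0,0,0,3],[-0.12,-0.1,7,0,0,0,3],[-0.12,-0.1,7,0,0,0,3]]]'

```text
t: 12.52
tcp_pos: [0.45, -0.0271, 0.234]
tool_rot: [0.665, 0.7, 0.188, 0.18]
force: [1.5, -2.1, -0.8]
finger_gap: 0.458
gripper_force: 41.2
```

```bash
python3 - <<'E'
from h import *
go(tube(.01,.068),tube(.02,.068))
E
```

```text
now t 12.52 [ 0.45   -0.0271  0.234 ] q [-0.47  0.22  2.23  0.85  0.34 -1.29] gap 3.91 F [ 1.5 -2.1 -0.8]
   [-0.01  0.02  0.1 ] [0.2 0.1 0.1] rows>= 0.0
   [-0.04  0.02  1.1 ] [0.2 0.1 0.1] rows>= 0.3
```

Low forces, so go on to 20 mm.

Request:
carry_out --targets '[[[-0.08,0.04,0.3,0,0,0,3],[-0.1,0.04,0.6,0,0,0,3],[-0.1,0.04,0.9,0,0,0,3],[-0.12,0.04,1.2,0,0,0,3],[-0.12,0.04,1.2,0,0,0,3],[-0.12,0.04,1.2,0,0,0,3]]]'

```text
t: 13.02
tcp_pos: [0.4562, -0.0272, 0.2232]
tool_rot: [0.664, 0.701, 0.188, 0.179]
force: [3.0, -1.5, -1.9]
finger_gap: 0.458
gripper_force: 41.0
```

```bash
python3 - <<'E'
from h import *
go(tube(.02,.068))
E
```

```text
now t 13.02 [ 0.4562 -0.0272  0.2232] q [-0.46  0.26  2.23  0.93  0.31 -1.36] gap 3.91 F [ 3.  -1.5 -1.9]
   [ 0.    0.03 -0.15] [0.1 0.  0.1] rows>= 0.0
```

C fits as well; release and retreat.

Request:
carry_out --targets '[[[-0.03,0,0,0,0,0,6.2],[-0.03,0,0,0,0,0,6.5],[-0.03,0,0,0,0,0,6.5],[-0.03,0,0,0,0,0,6.5],[-0.03,0,0,0,0,0,6.5],[-0.03,0,0,0,0,0,6.5]]]'

```text
t: 13.52
tcp_pos: [0.4554, -0.027, 0.2231]
tool_rot: [0.664, 0.701, 0.188, 0.178]
force: [-0.6, 1.2, 0.3]
finger_gap: 0.763
gripper_force: 0.0
```

Request:
carry_out --targets '[[[0,0,-4,0,0,0,7],[0,0,-8,0,0,0,7],[0,0,-9,0,0,0,7],[0,0,-9,0,0,0,7],[0,0,-9,0,0,0,7],[0,0,-9,0,0,0,7]]]'

```text
t: 14.02
tcp_pos: [0.4105, -0.0295, 0.3005]
tool_rot: [0.665, 0.701, 0.188, 0.178]
force: [0.1, -0.0, -0.7]
finger_gap: 0.817
gripper_force: 0.0
```

```bash
python3 - <<'E'
from h import *
go(pose((.42,-.15,.26),-20),pose((*B,.21),-30),pose((*B,.07),-30))
m=np.zeros((400,800,3),np.uint8)
im=cams.snapshot("side")[:,:,::-1]; m[:,:400]=cv2.resize(im[180:300,250:370],(400,400),interpolation=2)
im=cams.snapshot("top")[:,:,::-1]; m[:,400:]=cv2.resize(im[145:295,290:440],(400,400),interpolation=2)
cv2.imwrite("pics/p3.png",m)
E
```

```text
now t 14.02 [ 0.4105 -0.0295  0.3005] q [-0.55 -0.    2.2   0.55  0.57 -1.02] gap 6.97 F [ 0.1 -0.  -0.7]
   [-12.09  -1.76   3.66] [29.6 -6.1 22.5] rows>= 5.3
   [-24.78  -0.16  10.35] [29.2 -8.7 32.3] rows>= 6.4
   [-24.79  -7.17  22.47] [29.2 -8.7 32.3] rows>= 8.2
```

View pics/p3.png

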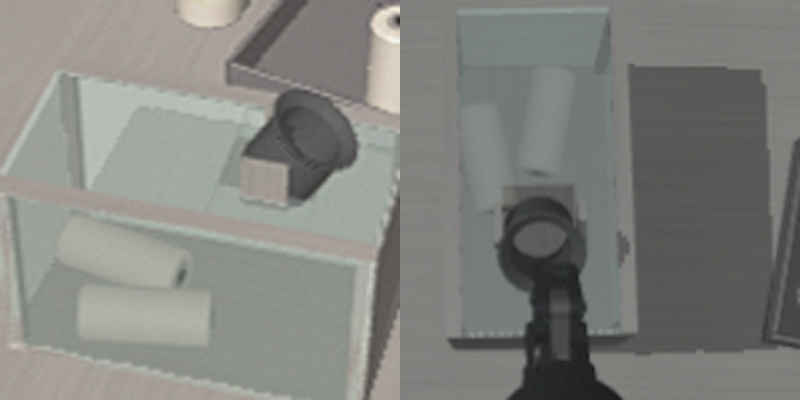

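Two rollers are now in the bin (left crop (120,255) and (145,315)), and the tube is empty. Now B.

Request:
carry_out --targets '[[[-12.1,-1.8,3.6,29.6,-6.1,22.5,7],[-12.1,-1.8,3.6,29.6,-6.1,22.5,7],[-12.1,-1.8,3.6,29.6,-6.1,22.5,7],[-12.1,-1.8,3.6,29.6,-6.1,22.5,7],[-24.8,-0.2,10.3,29.2,-8.7,32.3,7],[-24.8,-0.2,10.3,29.2,-8.7,32.3,7],[-24.8,-0.2,10.3,29.2,-8.7,32.3,7],[-24.8,-0.2,10.3,29.2,-8.7,32.3,7],[-24.8,-0.2,10.3,29.2,-8.7,32.3,7],[-24.8,-0.2,10.3,29.2,-8.7,32.3,7],[-24.8,-0.2,10.3,29.2,-8.7,32.3,7]]]'

```text
t: 15.03
tcp_pos: [0.4727, -0.273, 0.2096]
tool_rot: [0.866, 0.5, -0.001, -0.002]
force: [0.9, 0.9, 0.7]
finger_gap: 0.817
gripper_force: 0.0
```

```bash
python3 - <<'E'
from h import *
go(pose((*B,.21),-30),pose((*B,.07),-30))
E
```

```text
now t 15.03 [ 0.4727 -0.273   0.2096] q [-0.73  0.48  1.67 -0.    1.   -0.21] gap 6.98 F [0.9 0.9 0.7]
   [-0.04  0.18 -0.04] [-0.2 -0.   0. ] rows>= 0.0
   [-0.05  0.23 13.96] [-0.2 -0.   0. ] rows>= 3.3
```

Request:
carry_out --targets '[[[0,0.2,4,0,0,0,7],[0,0.2,8,0,0,0,7],[0,0.2,11,0,0,0,7],[0,0.2,14,0,0,0,7],[0,0.2,14,0,0,0,7],[0,0.2,14,0,0,0,7],[0,0.2,14,0,0,0,3.5],[0,0.2,14,0,0,0,3.5],[0,0.2,14,0,0,0,3.5],[0,0.2,14,0,0,0,3.5],[0,0.2,14,0,0,0,3.5],[0,0.2,14,0,0,0,3.5]]]'

```text
t: 16.03
tcp_pos: [0.4763, -0.2762, 0.0733]
tool_rot: [0.866, 0.5, 0.001, 0.002]
force: [-1.2, 1.2, 7.4]
finger_gap: 0.543
gripper_force: 41.6
```

```bash
python3 - <<'E'
from h import *
go(pose((*B,.07),-30),pose((*B,.28),-30),pose((.41,-.15,.32),-12,15))
E
```

```text
now t 16.03 [ 0.4763 -0.2762  0.0733] q [-0.73  0.7   1.76 -0.    0.69 -0.2 ] gap 4.64 F [-1.2  1.2  7.4]
   [ 0.06 -0.3   0.33] [ 0.2  0.1 -0. ] rows>= 0.1
   [  0.04  -0.21 -20.67] [ 0.2  0.1 -0. ] rows>= 5.0
   [  7.58 -11.95 -24.72] [-14.7   2.5 -17.9] rows>= 6.8
```

Request:
carry_out --targets '[[[0,0,-4,0,0,0,3.5],[0,0,-8,0,0,0,3.5],[0,0,-12,0,0,0,3.5],[0,0,-16,0,0,0,3.5],[0,0,-20,0,0,0,3.5],[7.6,-12,-24.7,-14.7,2.5,-17.9,3.5],[7.6,-12,-24.7,-14.7,2.5,-17.9,3.5],[7.6,-12,-24.7,-14.7,2.5,-17.9,3.5],[7.6,-12,-24.7,-14.7,2.5,-17.9,3.5],[7.6,-12,-24.7,-14.7,2.5,-17.9,3.5],[7.6,-12,-24.7,-14.7,2.5,-17.9,3.5],[7.6,-12,-24.7,-14.7,2.5,-17.9,3.5]]]'

```text
t: 17.03
tcp_pos: [0.4101, -0.1504, 0.3189]
tool_rot: [0.771, 0.624, 0.082, 0.101]
force: [0.2, -0.6, -1.7]
finger_gap: 0.548
gripper_force: 42.6
```

Request:
carry_out --targets '[[[0,0,0,0,0,0,3.5],[0,0,0,0,0,0,3.5]]]'

```text
t: 17.2
tcp_pos: [0.4103, -0.1508, 0.3177]
tool_rot: [0.771, 0.624, 0.082, 0.1]
force: [0.1, -0.5, -1.5]
finger_gap: 0.547
gripper_force: 42.6
```

```bash
python3 - <<'E'
from h import *
go(tube(-.06,.068))
E
```

```text
now t 17.2 [ 0.4103 -0.1508  0.3177] q [-0.69  0.08  1.94  0.15  0.89 -0.56] gap 4.68 F [ 0.1 -0.5 -1.5]
   [12.2  -2.6   1.81] [-15.    5.6 -14. ] rows>= 3.0
```

Request:
carry_out --targets '[[[12.2,-2.6,1.8,-15,5.6,-14,3.5],[12.2,-2.6,1.8,-15,5.6,-14,3.5],[12.2,-2.6,1.8,-15,5.6,-14,3.5],[12.2,-2.6,1.8,-15,5.6,-14,3.5],[12.2,-2.6,1.8,-15,5.6,-14,3.5],[12.2,-2.6,1.8,-15,5.6,-14,3.5],[12.2,-2.6,1.8,-15,5.6,-14,3.5],[12.2,-2.6,1.8,-15,5.6,-14,3.5]]]'

```text
t: 17.87
tcp_pos: [0.4164, -0.0277, 0.2948]
tool_rot: [0.665, 0.701, 0.187, 0.179]
force: [0.6, 0.1, -1.1]
finger_gap: 0.548
gripper_force: 42.9
```

```bash
python3 - <<'E'
from h import *
go(tube(-.06,.068),tube(.0,.068))
E
```

```text
now t 17.87 [ 0.4164 -0.0277  0.2948] q [-0.53  0.02  2.2   0.56  0.54 -1.01] gap 4.68 F [ 0.6  0.1 -1.1]
   [ 0.05 -0.1   0.05] [0.  0.1 0. ] rows>= 0.0
   [-0.1  -0.11  6.05] [0.  0.1 0. ] rows>= 1.5
```

Request:
carry_out --targets '[[[0,-0.1,2.5,0,0,0,3.5],[-0.1,-0.1,5,0,0,0,3.5],[-0.15,-0.1,5.8,0,0,0,3.5],[-0.15,-0.1,6.2,0,0,0,3.5],[-0.15,-0.1,6.5,0,0,0,3.5],[-0.15,-0.1,6.7,0,0,0,3.5],[-0.15,-0.1,6.9,0,0,0,3.5],[-0.15,-0.1,6.9,0,0,0,3.5],[-0.15,-0.1,6.9,0,0,0,3.5]]]'

```text
t: 18.62
tcp_pos: [0.4497, -0.0289, 0.2372]
tool_rot: [0.664, 0.7, 0.187, 0.184]
force: [-16.9, -7.3, 24.3]
finger_gap: 0.546
gripper_force: 53.0
```

```bash
python3 - <<'E'
from h import *
go(tube(.006,.068),tube(.01,.068))
E
```

```text
now t 18.62 [ 0.4497 -0.0289  0.2372] q [-0.47  0.21  2.23  0.84  0.34 -1.27] gap 4.66 F [-16.9  -7.3  24.3]
   [ 0.18 -0.11 -0.  ] [0.4 0.6 0.1] rows>= 0.1
   [ 0.17 -0.11  0.4 ] [0.4 0.6 0.1] rows>= 0.1
```

B stopped at the flare at 6 mm with about 30 N along the axis, and its gap reads 47 mm, so it doesn't fit. Back off to the tray.

Request:
carry_out --targets '[[[0.1,-0.1,-3,0,0,0,3.5],[0.1,-0.1,-7,0,0,0,3.5],[0.1,-0.1,-9,0,0,0,3.5],[0.1,-0.1,-9,0,0,0,3.5],[0.1,-0.1,-9,0,0,0,3.5],[0.1,-0.1,-9,0,0,0,3.5]]]'

```text
t: 19.12
tcp_pos: [0.4028, -0.0275, 0.3112]
tool_rot: [0.665, 0.701, 0.187, 0.178]
force: [-0.1, 0.4, -1.7]
finger_gap: 0.552
gripper_force: 45.8
```

```bash
python3 - <<'E'
from h import *
go(pose((.42,.15,.29),0,10),pose((.464,.26,.2),0),pose((.464,.26,.08),0))
E
```

```text
now t 19.12 [ 0.4028 -0.0275  0.3112] q [-0.56 -0.04  2.19  0.52  0.61 -0.98] gap 4.72 F [-0.1  0.4 -1.7]
   [17.64  1.24  3.14] [20.  -1.   2.8] rows>= 4.3
   [28.4   1.06 13.41] [30.  -0.7  2.9] rows>= 7.5
   [28.41 -4.94 23.81] [30.  -0.7  2.9] rows>= 9.0
```

Request:
carry_out --targets '[[[17.6,1.2,3.1,20,-1,2.8,3.5],[17.6,1.2,3.1,20,-1,2.8,3.5],[17.6,1.2,3.1,20,-1,2.8,3.5],[17.6,1.2,3.1,20,-1,2.8,3.5],[28.4,1.1,13.4,30,-0.7,2.9,3.5],[28.4,1.1,13.4,30,-0.7,2.9,3.5],[28.4,1.1,13.4,30,-0.7,2.9,3.5],[28.4,1.1,13.4,30,-0.7,2.9,3.5],[28.4,1.1,13.4,30,-0.7,2.9,3.5],[28.4,1.1,13.4,30,-0.7,2.9,3.5],[28.4,1.1,13.4,30,-0.7,2.9,3.5],[28.4,1.1,13.4,30,-0.7,2.9,3.5]]]'

```text
t: 20.12
tcp_pos: [0.4629, 0.2615, 0.1973]
tool_rot: [0.705, 0.709, -0.002, -0.002]
force: [-0.5, -0.0, -2.1]
finger_gap: 0.55
gripper_force: 45.7
```

```bash
python3 - <<'E'
from h import *
go(pose((.464,.26,.2),0),pose((.464,.26,.08),0),pose((.464,.26,.07),0))
m=np.zeros((400,800,3),np.uint8)
im=cams.snapshot("side")[:,:,::-1]; m[:,:400]=cv2.resize(im[240:440,180:380],(400,400),interpolation=2)
im=cams.snapshot("top")[:,:,::-1]; m[:,400:]=cv2.resize(im[150:300,130:280],(400,400),interpolation=2)
cv2.imwrite("pics/p4.png",m)
E
```

```text
now t 20.12 [0.4629 0.2615 0.1973] q [0.3  0.48 1.72 0.   0.95 0.3 ] gap 4.7 F [-0.5 -0.  -2.1]
   [-0.15  0.11 -0.27] [-0.4  0.   0.3] rows>= 0.1
   [-0.14  0.18 11.73] [-0.4  0.   0.3] rows>= 2.8
   [-0.14  0.19 12.73] [-0.4  0.   0.3] rows>= 3.1
```

View pics/p4.png

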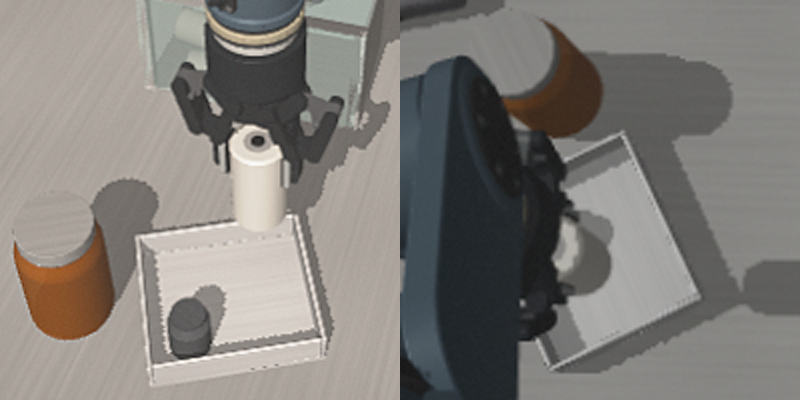

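The side crop shows the roller upright at (258,180) above the free part of the tray, with the weight at (190,325) well away. Lower it.

Request:
carry_out --targets '[[[-0.1,0.15,4,-0.4,0,0,3.5],[-0.1,0.15,8,-0.4,0,0,3.5],[-0.1,0.15,11,-0.4,0,0,3.5],[-0.1,0.15,12,-0.4,0,0,3.5],[-0.1,0.15,12.3,-0.4,0,0,3.5],[-0.1,0.15,12.5,-0.4,0,0,3.5],[-0.1,0.15,12.6,-0.4,0,0,3.5],[-0.1,0.15,12.6,-0.4,0,0,3.5],[-0.1,0.15,12.6,-0.4,0,0,3.5]]]'

```text
t: 20.97
tcp_pos: [0.4663, 0.2598, 0.0761]
tool_rot: [0.707, 0.708, 0.004, 0.003]
force: [-0.0, 0.1, -1.8]
finger_gap: 0.547
gripper_force: 45.6
```

```bash
python3 - <<'E'
from h import *
go(pose((.464,.26,.07),0))
E
```

```text
now t 20.97 [0.4663 0.2598 0.0761] q [ 0.3   0.68  1.8  -0.    0.65  0.3 ] gap 4.67 F [-0.   0.1 -1.8]
   [ 0.02 -0.23  0.61] [ 0.5 -0.1  0.1] rows>= 0.2
```

Request:
carry_out --targets '[[[0,-0.1,0.2,0.5,0,0,3.5],[0,-0.1,0.35,0.5,0,0,3.5],[0,-0.1,0.5,0.5,0,0,3.5],[0,-0.1,0.5,0.5,0,0,3.5],[0,-0.1,0.5,0.5,0,0,3.5]]]'

```text
t: 21.38
tcp_pos: [0.4647, 0.2601, 0.0714]
tool_rot: [0.706, 0.708, 0.0, -0.001]
force: [-1.7, 1.0, 12.4]
finger_gap: 0.548
gripper_force: 46.9
```

```bash
python3 - <<'E'
from h import *
go(pose((.464,.26,.07),0))
E
```

```text
now t 21.38 [0.4647 0.2601 0.0714] q [0.3  0.69 1.8  0.   0.66 0.3 ] gap 4.68 F [-1.7  1.  12.4]
   [-0.01 -0.07  0.14] [-0.  -0.1  0.1] rows>= 0.0
```

On the floor (+12 N). Ease off a little, open, then rise.

Request:
carry_out --targets '[[[0,0,-0.1,0,0,0,3.5],[0,0,-0.1,0,0,0,5.2],[0,0,-0.1,0,0,0,5.8],[0,0,-0.1,0,0,0,6.3],[0,0,-0.1,0,0,0,6.5],[0,0,-0.1,0,0,0,6.5]]]'

```text
t: 21.88
tcp_pos: [0.4642, 0.2595, 0.0702]
tool_rot: [0.707, 0.708, -0.001, -0.001]
force: [0.1, 0.0, -0.7]
finger_gap: 0.757
gripper_force: 0.0
```

Request:
carry_out --targets '[[[0,0,-2,0,0,0,6.5],[0,0,-5,0,0,0,6.5],[0,0,-9,0,0,0,6.5],[0,0,-13,0,0,0,6.5],[0,0,-16,0,0,0,6.5],[-20,-2,-18,0,0,0,6.5],[-20,-2,-18,0,0,0,6.5],[-20,-2,-18,0,0,0,6.5],[-20,-2,-18,0,0,0,6.5],[-20,-2,-18,0,0,0,6.5],[-20,-2,-18,0,0,0,6.5],[-20,-2,-18,0,0,0,6.5]]]'

```text
t: 22.88
tcp_pos: [0.4451, 0.0578, 0.2505]
tool_rot: [0.708, 0.706, -0.0, -0.001]
force: [0.3, 0.9, 0.4]
finger_gap: 0.761
gripper_force: 0.0
```

```bash
python3 - <<'E'
from h import *
go()
m=np.zeros((480,800,3),np.uint8)
im=cams.snapshot("side")[:,:,::-1]; m[:,:400]=im[:,100:500]
im=cams.snapshot("top")[:,:,::-1]; m[:,400:]=im[:,130:530]
cv2.imwrite("pics/p5.png",m)
E
```

```text
now t 22.88 [0.4451 0.0578 0.2505] q [-0.12  0.29  1.86  0.    1.   -0.12] gap 6.5 F [0.3 0.9 0.4]
```

View pics/p5.png

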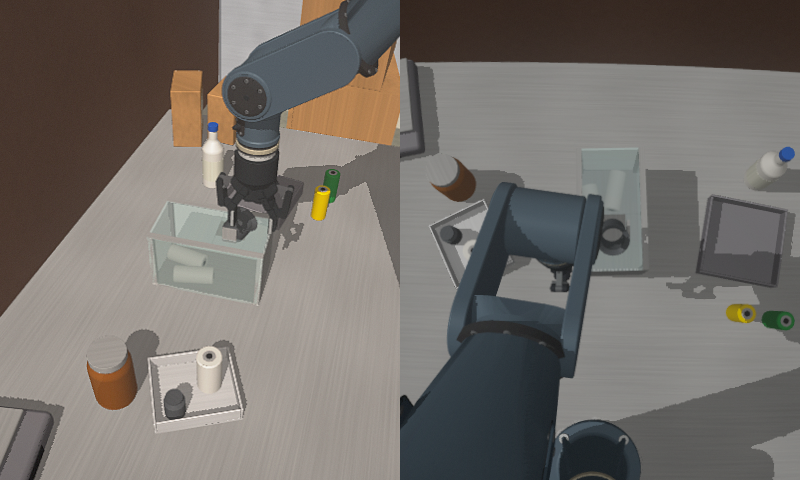

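The wide roller stands upright in the tray (side picture (208,370)) beside the untouched weight (175,403). The two narrow rollers are in the bin, the crate is empty, and the bottle and jar haven't moved. The arm is clear.

```bash
python3 -c "
from station import sign_off
print(sign_off())"
```

```text
the job is handed in; nothing more can be done
None
```

All three rollers were tried in the tube: the two 40 mm rollers slid through into the bin, the 48 mm one stopped at the mouth (about 30 N at contact) and stands upright in the reject tray, and the job was handed in at about 23 s.

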